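# Loosen the knurled lock ring two turns and push the filter slide home

## Task

Unlock the filter slide of the metal holder: roll a fingertip round the knurled rim of its lock ring and loosen it anticlockwise (seen from above) by two full turns from tight, so that the black pip on the ring is back at the black pointer line. Then push the slide by its upright end plate into the holder until the plate seats against the block. Use only the fingertips or the outside of the fingers: grip, pull out or lift nothing, and leave the other loose things where they stand.

Things in the scene. Friction and masses are not known exactly. Their poses are not given: they have to be found in the camera images.
- holder: aluminium filter-slide holder, fixed on the worktop; origin on the worktop under the lock ring's axis, x = direction in which the slide is pushed in, z up. Block: x -60..60, y -40..40, z 0..34 mm; at its -x end a tongue 12 mm high, 80 wide, carries on to x = -115 mm. A 32 mm wide channel along x takes the slide.
- ring_center (a point): centre of the knurled steel lock ring on top of the holder, half-way up it; axis upright. 96 mm across its 36 upright ribs, 20 mm thick, underside at z = 42 mm when tight (8 mm above the block); rises 4 mm a turn. A central stem, 28 mm across, stands 7 mm above the tight ring and does not turn; its black pointer line points along the holder's -x.
- ring_pip (a point): top of the black pip, an 8 mm dome on the ring's upper face 37 mm from its axis; it lies at the holder's -x side, at the pointer line, when the ring is tight and after each full turn
- lock_ring (a joint): turn of the lock ring in rad: 0 = tight (its start), growing anticlockwise seen from above (loosening); 12.57 = two full turns; end stop at 18.85. Friction holds it where it is left; turning takes about 1.5 N along the rim. The pin under the ring bars the slide until about 1.4 turns.
- slide_plate (a point): centre of the outer face of the loose steel slide's upright end plate (10 mm thick, 40 wide, 34 tall; this point 29 mm above the worktop). Axes as the holder's: push along +x, 1 to 2 N. Starts at about x = -110 mm in the holder's frame, barred by the lock pin; home at x = -70 mm, where the plate seats on the block's end face.
- bk_vial_2: bystander, not to be moved: small capped glass vial with yellow sample, 18 mm across, 34 tall; origin at the centre of its underside
- vial_white: bystander, not to be moved: white-labelled capped vial, 24 mm across, 43 tall; origin at the centre of its underside
- white_septum: bystander, not to be moved: white plastic cone stopper, 30 mm across, 30 tall; origin at the centre of its underside
- bk_vial_3: bystander, not to be moved: small empty black-capped glass vial, 18 mm across, 34 tall; origin at the centre of its underside
- beaker: bystander, not to be moved: 50 ml beaker, 49 mm across, 56 tall; origin at the centre of its underside
- vial_6: bystander, not to be moved: tall capped sample vial, 26 mm across, 58 tall; origin at the centre of its underside
Not all that is in view belongs to the job. What is shaped like the part that bears slide_plate but red is not meant.

How it is judged:
By the outcome, as a careful person would: the job done as asked, in the order asked, and still so for the second after the job is handed in, with the robot touching nothing.
It also fails if it takes over 72 s, if anything falls off the work surface, if the arm or the gripper's body presses on something with over 40 N, if the wrist force passes 120 N, or if a joint passes its speed limit or range.

## Robot

A 6-joint arm with a two-finger parallel gripper is mounted at the origin on a cart in front of the work surface, level with it; the furniture and walls round the work are solid. World frame = base frame: x ahead of the robot, y to its left, z up, the work surface at z = 0. Lengths are in m, angles in degrees, forces in N, time in s.
With the tool pointing down it reaches from about 0.35 to 0.85 m from the base axis. Payload 8.1 kg.
Tool frame: the origin (TCP) lies at the very end of the fingers, on their centre line; the grasp point (between the pads) lies 19 mm behind it (ctrl.pinch_z is the z of the grasp point in the tool frame, in m); z points along the fingers, y is the line along which they close (so a half turn about z gives the same grasp; the last joint's range is limited). The gripper opens to 85 mm and grips with 20 to 120 N. Pads are 22 mm wide; open, the fingers measure 114 mm over their backs; the gripper's body (76 mm by 85 mm) begins 54 mm behind the grasp point. The pads swing forward as they close: fully open they stand 13 mm farther back than shut.
Start: joints at [72.284, 7.471, 85.268, -0, 87.261, -4.893], TCP at [0.133, 0.585, 0.231] pointing down, gripper open.
Joint ranges: [-169.43, 169.43], [-51.17, 129.36], [1.28, 143.12], [-76.62, 256.62], [0, 156.53], [-152.29, 152.29]. Speed limits (degrees/s): [136.94, 136.94, 159.86, 180, 180, 180].

## Interface

Orientations are given as a 3x3 rotation matrix whose columns are the frame's x, y, z axes.
In Python, from plant import monitor, camera, camera_params, order, boxes_of, ctrl gives the robot as it stands.
- The arm moves only by the tool step_arm, never from a script. Its argument "rows" is a list that holds one entry, the list of rows, each a list of 7 numbers: the shift along the tool's x, y, z in mm, then the turn, a rotation vector about the tool's x, y, z in degrees, then the finger opening in mm, from 0 to 85.4. A call has 1 to 20 rows; each row shifts and turns the commanded pose from where the row before left it, along the tool's axes as they then stand; what a row does not reach is not made up. A row lasts 1/12 s, in which the tool goes at most 41.7 mm and 7.16 degrees, less where a joint would pass 70% of its speed; a pose out of reach is approached as far as the arm can. A call is refused whole if a number of a shift passes 41.7 or a number of a turn 7.16, either way. A call with a gripper value outside its range is refused whole. The fingers move at their own pace and stop on an object; "squeeze" is the grip in N (left out, the last holds). Time passes only in rows, so rows that do not move let the fingers close. It gives the time, the measured TCP pose, the force, the opening and the grip force at its end, in the units of the state.
- monitor.get_state(): the state, without advancing time (a new reading comes with each control period).
- camera(name): name is "side" or "top"; returns the picture (480x640x3 uint8, red, green, blue); there is no depth.
- camera_params(name): a dict with "camera_matrix" (3x3 intrinsics, pixels), "pose" (4x4, takes a point from camera to world coordinates). Camera axes: x right, y up, looking along -z (the intrinsics and any distortion apply to the point x, -y, -z); pixel columns grow to the right and rows downward; lengths in m; the calibration is good to about 2 mm. A picture is of the moment at which its call begins. camera_params takes no time and is no camera call.
- order.finish_job(): hands the job in; it is judged then, once.
Trained networks look in the newest picture that a camera, given by its name, has taken for a name from the list of things; names that differ only in an ending like _2 or _b are one class to them, and where a whole thing is asked for, a point or a joint stands for the part that bears it (a point fixed in the world has none). Each returns a list of dicts, best first, with "confidence" (0 to 1); they miss things now and then, are a little off and sometimes report something else, mostly with a low value. They report only what shows in the picture. A call takes as long as a camera call. They do not tell look-alikes from the thing itself.
- boxes_of(camera, query): "xy" ([column, row] in pixels, amid what is visible of it).
The state is a dict: "time_s": time; "joint_positions": joint angles; "qd": joint speeds; "joint_efforts": joint torques, N m; "tool_pos": TCP position; "tool_rot": TCP orientation; "force": force on the tool from outside, world axes, zero at the start; "wrist_torque": the same for the moment, N m; "grip_width": finger opening in m; "grip_force": force on a finger pad.
Only numpy, scipy, OpenCV 4.12 (cv2) and the standard library are available. Lean on these libraries where they do the work, as an engineer would, in place of code of your own. Each camera call takes 0.05 s, during which the arm holds its last target. There are 200 camera calls.

## Working session

There is one attempt and no reset: what is moved stays moved. The work goes in short steps, Python scripts to look and compute and a tool call to move; the robot and the scene stay as the last step left them, time stands still between calls to the robot, and variables do not carry over. Pictures are saved under pics/ and viewed, at most 11 in all, crops included, and the job is handed in when it is done.

Besides the shell and the picture viewer there is one more tool, called after "Emit:" as a command line: name --argument value ..., lists and objects as JSON in quotes. step_arm: Moves the arm, as the interface text tells. Its arguments: {"type":"object","properties":{"rows":{"type":"array"},"squeeze":{"type":"number"}},"required":["rows"]}

```bash
ls; mkdir -p pics; cat > h.py <<'E'
import numpy as np,cv2
from plant import monitor,camera,camera_params,order,boxes_of,ctrl
def ray(n,p):
    P=camera_params(n);K=np.array(P["camera_matrix"]);T=np.array(P["pose"])
    d=np.linalg.inv(K)@[p[0],p[1],1]; return T[:3,3],T[:3,:3]@(d*[1,-1,-1])
def atz(n,p,z):
    o,d=ray(n,p); return o+d*(z-o[2])/d[2]
def proj(n,X):
    P=camera_params(n);K=np.array(P["camera_matrix"]);T=np.array(P["pose"])
    c=T[:3,:3].T@(np.array(X)-T[:3,3]);c=c*[1,-1,-1];u=K@c;return u[:2]/u[2]
def save(n,f):
    a=camera(n);cv2.imwrite(f,a[:,:,::-1]);return a
E
python3 - <<'E'
from h import *
for n in("top","side"):
    save(n,f"pics/{n}1.png");P=camera_params(n);print(n,P.keys(),np.round(P["pose"],3).tolist(),np.round(P["camera_matrix"],1).tolist())
    for q in("holder","lock_ring","ring_center","ring_pip","slide_plate","bk_vial_2","vial_white","white_septum","beaker","vial_6"):
        print(n,q,[(np.round(b["xy"]).tolist(),round(b["confidence"],2)) for b in boxes_of(n,q)[:4]])
print(monitor.get_state()["time_s"])
E
```

```text
pics
top dict_keys(['camera_matrix', 'pose']) [[0.124, 0.959, -0.256, 0.193], [-0.992, 0.12, -0.03, -0.071], [0.002, 0.258, 0.966, 1.382], [0.0, 0.0, 0.0, 1.0]] [[537.7, 0.0, 331.1], [0.0, 537.7, 238.1], [0.0, 0.0, 1.0]]
top holder [([309.0, 243.0], 0.63), ([311.0, 244.0], 0.59), ([350.0, 263.0], 0.41)]
top lock_ring [([307.0, 240.0], 0.57), ([308.0, 286.0], 0.21)]
top ring_center []
top ring_pip [([308.0, 242.0], 0.74)]
top slide_plate [([392.0, 266.0], 0.57), ([338.0, 235.0], 0.44)]
top bk_vial_2 [([311.0, 241.0], 0.53), ([262.0, 269.0], 0.48)]
top vial_white [([351.0, 263.0], 0.53)]
top white_septum []
top beaker [([213.0, 222.0], 0.68)]
top vial_6 [([467.0, 274.0], 0.72)]
side dict_keys(['camera_matrix', 'pose']) [[0.838, 0.249, -0.486, 0.042], [-0.546, 0.347, -0.763, -0.839], [-0.021, 0.904, 0.427, 0.521], [0.0, 0.0, 0.0, 1.0]] [[508.2, 0.0, 313.0], [0.0, 508.2, 243.1], [0.0, 0.0, 1.0]]
side holder [([298.0, 256.0], 0.77)]
side lock_ring [([294.0, 246.0], 0.91)]
side ring_center [([293.0, 244.0], 0.79)]
side ring_pip [([297.0, 246.0], 0.68)]
side slide_plate [([340.0, 309.0], 0.98), ([333.0, 265.0], 0.85)]
side bk_vial_2 [([347.0, 245.0], 0.67), ([235.0, 251.0], 0.62)]
side vial_white [([305.0, 282.0], 0.74)]
side white_septum [([245.0, 271.0], 0.59)]
side beaker [([252.0, 216.0], 0.67)]
side vial_6 []
1.1
```

```bash
python3 - <<'E'
import cv2
a=cv2.imread("pics/top1.png")[170:330,180:480];b=cv2.imread("pics/side1.png")[180:340,190:390]
cv2.imwrite("pics/t1c.png",cv2.resize(a,(795,424),interpolation=cv2.INTER_CUBIC))
cv2.imwrite("pics/s1c.png",cv2.resize(b,(750,600),interpolation=cv2.INTER_CUBIC))
E
```

```text
(no output)
```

View pics/t1c.png

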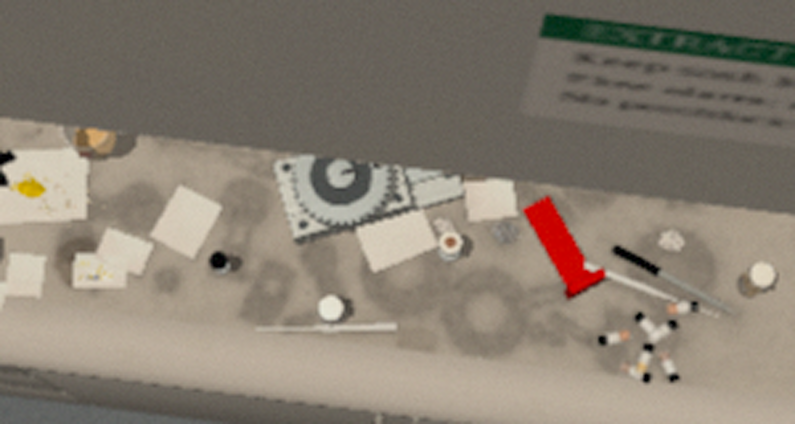

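View pics/s1c.png

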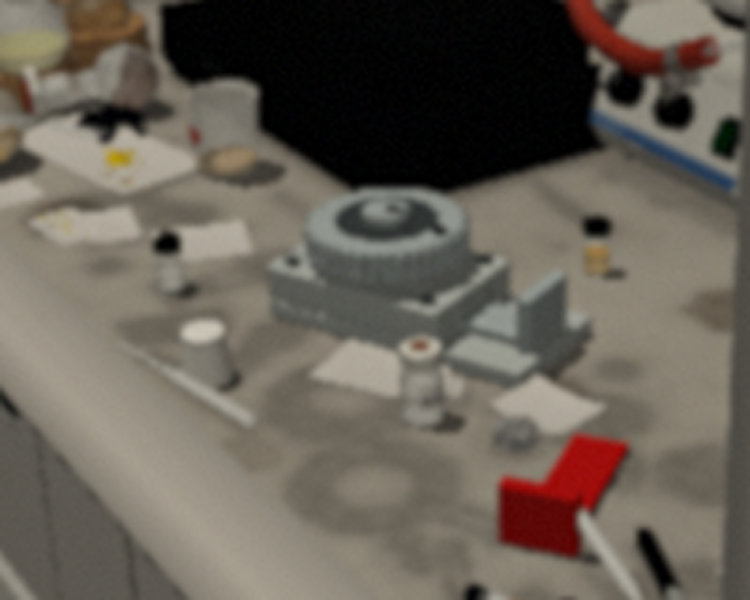

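View pics/side1.png

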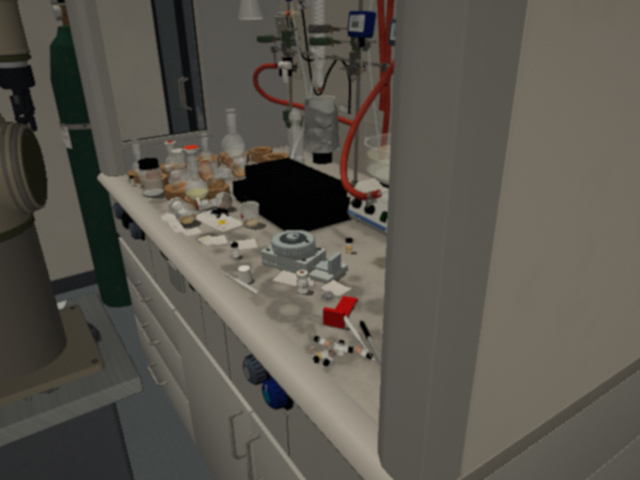

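The top view shows the holder half hidden behind the hood front: ring at about (307,240), grey plate end at about (345,240), red slide at (392,266). The side view shows the ring at (293,244), the grey upright plate at (333,265) and the red slide at (340,309). So two things could be slide_plate: grey (333,265) and red (340,309). Grey is the right one, as it sits in the holder's channel.

```bash
python3 - <<'E'
from h import *
print("ring side",atz("side",(293.5,244),.052),"top",atz("top",(307.5,240),.052))
print("ring stem top: side crop(385,208)",atz("side",(190+385/3.75,180+208/3.75),.069),"top crop(342,172)",atz("top",(180+342/2.65,170+172/2.65),.069))
# block corners z=.034, top crop
for p in((275,165),(297,240),(415,205)): print("blk",atz("top",(180+p[0]/2.65,170+p[1]/2.65),.034))
for p in((268,265),(432,318),(510,265)): print("blk side",atz("side",(190+p[0]/3.75,180+p[1]/3.75),.034))
print("pip",atz("side",(190+437/3.75,180+228/3.75),.066))
for p in((518,310),(565,275)): print("plate side top",atz("side",(190+p[0]/3.75,180+p[1]/3.75),.046))
# front edge of counter & lintel
for p in((180,170+290/2.65),(480,170+385/2.65)): print("edge",atz("top",p,0.0))
for p in((180,170+118/2.65),(479,170+212/2.65)):
  for z in(.3,.4,.5,.6): print("lintel",z,atz("top",p,z))
for p in((220,0),(300,0),(390,0)): 
  o,d=ray("side",p); 
  for x in(.3,.4): print("side top ray x",x,o+d*(x-o[0])/d[0])
for n,q in(("side","bk_vial_2"),("side","vial_white"),("side","white_septum"),("side","beaker"),("top","vial_6")):
  for b in boxes_of(n,q)[:2]: print(q,atz(n,b["xy"],.02),b["confidence"])
st=monitor.get_state();print(st["tool_rot"],st["force"])
E
python3 -c "
import cv2;a=cv2.imread('pics/top1.png')
cv2.imwrite('pics/topf.png',a)"
```

```text
ring side [0.53974165 0.01964947 0.052     ] top [0.53307545 0.02990956 0.052     ]
ring stem top: side crop(385,208) [0.54248483 0.02643987 0.069     ] top crop(342,172) [0.54243227 0.02651634 0.069     ]
blk [0.55062723 0.09535318 0.034     ]
blk [0.47866857 0.0631696  0.034     ]
blk [ 0.52756008 -0.04599369  0.034     ]
blk side [0.4840821  0.06437626 0.034     ]
blk side [ 0.52671138 -0.04734592  0.034     ]
blk side [ 0.59892505 -0.01773692  0.034     ]
pip [ 0.55561288 -0.00855739  0.066     ]
plate side top [ 0.55760663 -0.08593421  0.046     ]
plate side top [ 0.6030473  -0.06631727  0.046     ]
edge [0.3997276  0.34913562 0.        ]
edge [ 0.40363614 -0.43198771  0.        ]
lintel 0.3 [0.49115774 0.28518319 0.3       ]
lintel 0.4 [0.46357154 0.25229864 0.4       ]
lintel 0.5 [0.43598533 0.21941409 0.5       ]
lintel 0.6 [0.40839913 0.18652954 0.6       ]
lintel 0.3 [ 0.49260316 -0.34438068  0.3       ]
lintel 0.4 [ 0.4648834  -0.31909523  0.4       ]
lintel 0.5 [ 0.43716364 -0.29380977  0.5       ]
lintel 0.6 [ 0.40944389 -0.26852431  0.6       ]
side top ray x 0.3 [ 0.3        -0.25292549  0.52652833]
side top ray x 0.4 [ 0.4        -0.02521967  0.52866363]
side top ray x 0.3 [ 0.3        -0.42335166  0.52380589]
side top ray x 0.4 [ 0.4        -0.26181832  0.52488413]
side top ray x 0.3 [ 0.3        -0.54167644  0.52191574]
side top ray x 0.4 [ 0.4        -0.42608583  0.52226007]
bk_vial_2 [0.67180988 0.00392795 0.02      ] 0.67
bk_vial_2 [0.44860348 0.12521935 0.02      ] 0.62
vial_white [ 0.50016887 -0.08788941  0.02      ] 0.74
white_septum [0.42492971 0.02579832 0.02      ] 0.59
beaker [0.5732155  0.28755284 0.02      ] 0.67
vial_6 [ 0.50197825 -0.38687733  0.02      ] 0.72
[[-9.75064646e-01  2.21921008e-01  3.94563374e-05]
 [ 2.21921010e-01  9.75064645e-01  5.46693208e-05]
 [-2.63402089e-05  6.20623122e-05 -9.99999998e-01]] [ 0.68713361 -0.22186946 -0.73220188]
```

View pics/topf.png

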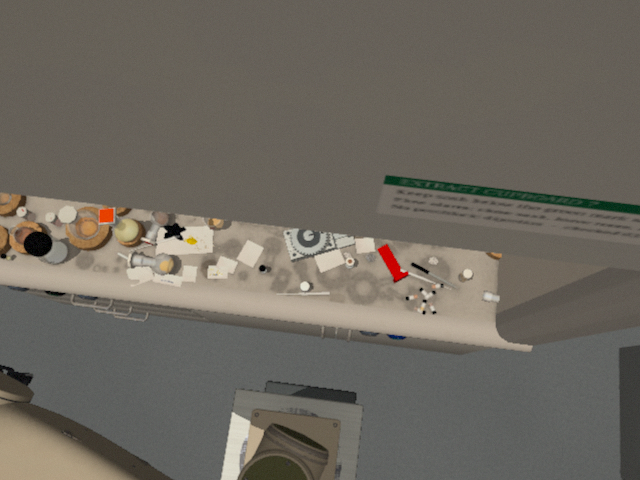

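The ring axis comes out near (0.5415, 0.025) from both cameras. The holder's yaw is about 112° and its block corners agree within 3 mm. All bystanders near the ring are under 45 mm tall. I'll transit outside the hood first.

Emit:
step_arm --rows '[[[-19.2, -24.3, 5, 0, 0, 0, 0], [-19.2, -24.3, 5, 0, 0, 0, 0], [-19.2, -24.3, 5, 0, 0, 0, 0], [-19.2, -24.3, 5, 0, 0, 0, 0], [-19.2, -24.3, 5, 0, 0, 0, 0], [-19.2, -24.3, 5, 0, 0, 0, 0], [-19.2, -24.3, 5, 0, 0, 0, 0], [-19.2, -24.3, 5, 0, 0, 0, 0], [-19.2, -24.3, 5, 0, 0, 0, 0], [-19.2, -24.3, 5, 0, 0, 0, 0], [-19.2, -24.3, 5, 0, 0, 0, 0], [-19.2, -24.3, 5, 0, 0, 0, 0], [-19.2, -24.3, 5, 0, 0, 0, 0], [-19.2, -24.3, 5, 0, 0, 0, 0], [-19.2, -24.3, 5, 0, 0, 0, 0], [-19.2, -24.3, 5, 0, 0, 0, 0], [-19.2, -24.3, 5, 0, 0, 0, 0], [-19.2, -24.3, 5, 0, 0, 0, 0], [-19.2, -24.3, 5, 0, 0, 0, 0], [-19.2, -24.3, 5, 0, 0, 0, 0]]]' --squeeze 60

```text
time_s: 3.02
tool_pos: [0.4003, 0.0243, 0.1314]
tool_rot: [[-0.975, 0.222, 0.001], [0.222, 0.975, 0.0], [-0.001, 0.0, -1.0]]
force: [1.4, 0.4, -0.4]
grip_width: -0.0
grip_force: 0.0
```

Emit:
step_arm --rows '[[[0, 0, 0, 0, 0, 7, 0], [0, 0, 0, 0, 0, 7, 0], [0, 0, 0, 0, 0, 7, 0], [0, 0, 0, 0, 0, 7, 0], [0, 0, 0, 0, 0, 7, 0], [0, 0, 0, 0, 0, 7, 0], [0, 0, 0, 0, 0, 7, 0], [0, 0, 0, 0, 0, 7, 0], [0, 0, 0, 0, 0, 7, 0], [0, 0, 0, 0, 0, 7, 0], [0, 0, 0, 0, 0, 7, 0], [0, 0, 0, 0, 0, 7, 0], [0, 0, 0, 0, 0, 7, 0], [0, 0, 0, 0, 0, 7, 0], [0, 0, 0, 0, 0, 7, 0], [0, 0, 0, 0, 0, 7, 0], [0, 0, 0, 0, 0, 7, 0], [0, 0, 0, 0, 0, 7, 0], [0, 0, 0, 0, 0, 7, 0], [0, 0, 0, 0, 0, 7, 0]]]'

```text
time_s: 4.68
tool_pos: [0.3998, 0.0259, 0.1315]
tool_rot: [[0.892, 0.451, 0.0], [0.451, -0.892, -0.0], [0.0, 0.0, -1.0]]
force: [-0.1, 0.2, 0.3]
grip_width: 0.0002
grip_force: 0.0
```

Emit:
step_arm --rows '[[[0, 0, 0, 0, 0, 6.8, 0], [0, 0, 0, 0, 0, 6.8, 0], [0, 0, 0, 0, 0, 6.8, 0], [0, 0, 0, 0, 0, 6.8, 0], [0, 0, 0, 0, 0, 0, 0]]]'

```text
time_s: 5.1
tool_pos: [0.3998, 0.0259, 0.1315]
tool_rot: [[1.0, -0.006, 0.0], [-0.006, -1.0, -0.0], [0.0, 0.0, -1.0]]
force: [0.6, 0.0, 0.3]
grip_width: 0.0003
grip_force: 0.0
```

Emit:
step_arm --rows '[[[23, 0.3, 6, 0, 0, 0, 0], [23, 0.3, 18, 0, 0, 0, 0], [24, 0.3, 25, 0, 0, 0, 0], [0, 0, 25, 0, 0, 0, 0], [0, 0, 9.5, 0, 0, 0, 0], [2, 0, 0, 0, 0, 0, 0], [2, 0, 0, 0, 0, 0, 0], [2, 0, 0, 0, 0, 0, 0], [0, 0, 0, 0, 0, 0, 0]]]'

```text
time_s: 5.85
tool_pos: [0.4774, 0.0249, 0.0499]
tool_rot: [[1.0, 0.0, 0.004], [0.0, -1.0, -0.0], [0.004, 0.0, -1.0]]
force: [0.6, 0.4, 0.0]
grip_width: 0.0002
grip_force: 0.0
```

Emit:
step_arm --rows '[[[1, 0, 0, 0, 0, 0, 0], [1, 0, 0, 0, 0, 0, 0], [1, 0, 0, 0, 0, 0, 0], [0, 0, 0, 0, 0, 0, 0]]]'

```text
time_s: 6.18
tool_pos: [0.4791, 0.025, 0.0483]
tool_rot: [[1.0, -0.0, 0.001], [-0.0, -1.0, -0.0], [0.001, 0.0, -1.0]]
force: [0.6, 0.1, 0.3]
grip_width: -0.0
grip_force: 0.0
```

Emit:
step_arm --rows '[[[1, 0, 0, 0, 0, 0, 0], [1, 0, 0, 0, 0, 0, 0], [0, 0, 0, 0, 0, 0, 0]]]'

```text
time_s: 6.43
tool_pos: [0.4808, 0.025, 0.0478]
tool_rot: [[1.0, -0.0, 0.0], [-0.0, -1.0, -0.0], [0.0, 0.0, -1.0]]
force: [-1.4, 0.1, -0.4]
grip_width: -0.0001
grip_force: 0.0
```

Emit:
step_arm --rows '[[[1, 0, 0, 0, 0, 0, 0], [0, 0, 0, 0, 0, 0, 0]]]'

```text
time_s: 6.6
tool_pos: [0.4818, 0.025, 0.0478]
tool_rot: [[1.0, -0.0, -0.0], [-0.0, -1.0, 0.0], [-0.0, -0.0, -1.0]]
force: [0.3, -0.2, -0.2]
grip_width: 0.0003
grip_force: 0.0
```

Emit:
step_arm --rows '[[[1, 0, 0, 0, 0, 0, 0], [0, 0, 0, 0, 0, 0, 0]]]'

```text
time_s: 6.77
tool_pos: [0.4828, 0.025, 0.0478]
tool_rot: [[1.0, -0.0, 0.0], [-0.0, -1.0, -0.0], [0.0, 0.0, -1.0]]
force: [0.1, 0.8, 0.5]
grip_width: -0.0002
grip_force: 0.0
```

Emit:
step_arm --rows '[[[1, 0, 0, 0, 0, 0, 0], [0, 0, 0, 0, 0, 0, 0]]]'

```text
time_s: 6.93
tool_pos: [0.4838, 0.025, 0.0478]
tool_rot: [[1.0, -0.0, -0.0], [-0.0, -1.0, -0.0], [-0.0, 0.0, -1.0]]
force: [-0.4, -0.6, 0.4]
grip_width: 0.0001
grip_force: 0.0
```

Emit:
step_arm --rows '[[[1, 0, 0, 0, 0, 0, 0], [0, 0, 0, 0, 0, 0, 0]]]'

```text
time_s: 7.1
tool_pos: [0.4841, 0.025, 0.0476]
tool_rot: [[1.0, -0.0, -0.002], [-0.0, -1.0, 0.0], [-0.002, -0.0, -1.0]]
force: [-4.2, -0.1, 3.7]
grip_width: 0.0003
grip_force: 2.0
```

Contact is at TCP x ≈ 0.484, which puts the ring axis at x ≈ 0.543, and stiffness is about 5 N/mm. Starting the first anticlockwise arc.

Emit:
step_arm --rows '[[[1, 0, 0, 0, 0, 0, 0], [0.4, 7, 0, 0, 0, -7, 0], [0.4, 7, 0, 0, 0, -7, 0], [0.4, 7, 0, 0, 0, -7, 0], [0.4, 7, 0, 0, 0, -7, 0], [0.4, 7, 0, 0, 0, -7, 0], [0.4, 7, 0, 0, 0, -7, 0]]]'

```text
time_s: 7.68
tool_pos: [0.5007, -0.0139, 0.0478]
tool_rot: [[0.739, 0.673, 0.001], [0.673, -0.739, -0.0], [0.0, 0.001, -1.0]]
force: [1.3, -0.2, 0.8]
grip_width: -0.0003
grip_force: 0.0
```

```bash
cat > st.py <<'E'
from h import *
import sys
c=np.array([.543,.0255]);
if len(sys.argv)>2: c=np.array([float(sys.argv[1]),float(sys.argv[2])])
s=monitor.get_state();p=np.array(s["tool_pos"]);R=np.array(s["tool_rot"]);d=p[:2]-c
th=np.degrees(np.arctan2(d[1],d[0]))%360;u=d/np.hypot(*d);t=np.array([-u[1],u[0]]);f=np.array(s["force"])
print("t",s["time_s"],"p",p.round(4),"r",(np.hypot(*d)*1e3).round(1),"th",th.round(1),"yaw",np.degrees(np.arctan2(R[1,0],R[0,0])).round(1),"Frad",(f[:2]@u).round(1),"Ftan",(f[:2]@t).round(1),"Fz",f[2].round(1),"q6",np.round(s["joint_positions"][5]))
E
python3 st.py; python3 - <<'E'
from h import *
a=save("side","pics/s2.png");b=cv2.resize(a[220:290,250:360],(770,490),interpolation=cv2.INTER_CUBIC);cv2.imwrite("pics/s2c.png",b[:,:,::-1])
E
```

```text
t 7.6833 p [ 0.5007 -0.0139  0.0478] r 57.8 th 222.9 yaw 42.3 Frad -0.8 Ftan 1.1 Fz 0.8 q6 40.0
```

View pics/s2c.png

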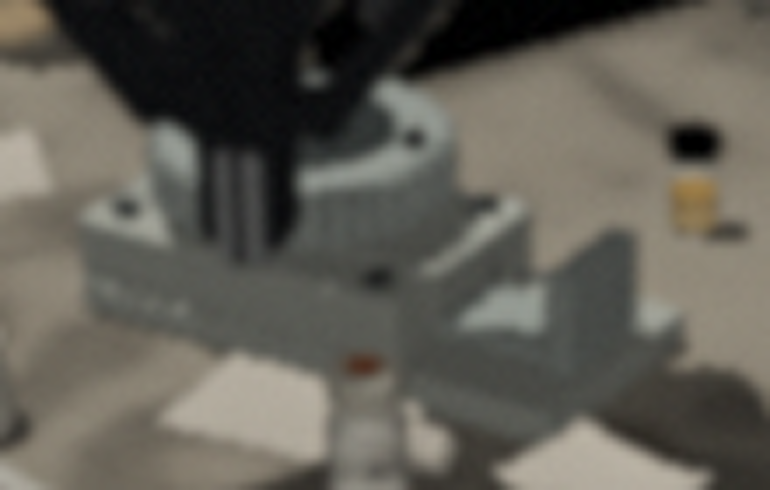

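The pip at (309,240) moved a few pixels, so the ring turned a little before contact was lost. I'll re-touch here to refine the centre.

Emit:
step_arm --rows '[[[1, 0, 0, 0, 0, 0, 0], [0, 0, 0, 0, 0, 0, 0]]]'

```text
time_s: 7.9
tool_pos: [0.5011, -0.013, 0.0479]
tool_rot: [[0.747, 0.665, 0.0], [0.665, -0.747, -0.001], [-0.0, 0.0, -1.0]]
force: [-0.5, -1.4, 1.4]
grip_width: -0.0002
grip_force: 0.9
```

Emit:
step_arm --rows '[[[1, 0, 0, 0, 0, 0, 0], [0, 0, 0, 0, 0, 0, 0]]]'

```text
time_s: 8.07
tool_pos: [0.5011, -0.0126, 0.0478]
tool_rot: [[0.745, 0.667, -0.001], [0.667, -0.745, -0.001], [-0.002, 0.0, -1.0]]
force: [-3.9, -5.0, 3.3]
grip_width: 0.0001
grip_force: 3.3
```

Emit:
step_arm --rows '[[[1, 0, 0, 0, 0, 0, 0], [0, 0, 0, 0, 0, 0, 0]]]'

```text
time_s: 8.23
tool_pos: [0.5012, -0.0124, 0.0477]
tool_rot: [[0.745, 0.667, -0.003], [0.667, -0.745, -0.002], [-0.004, -0.0, -1.0]]
force: [-7.0, -8.3, 6.1]
grip_width: 0.0
grip_force: 5.5
```

```bash
python3 st.py
```

```text
t 8.2333 p [ 0.5012 -0.0124  0.0477] r 56.4 th 222.2 yaw 41.8 Frad 10.8 Ftan 1.5 Fz 6.1 q6 41.0
```

Emit:
step_arm --rows '[[[0.5, 6.9, 0, 0, 0, -7, 0], [0.5, 6.9, 0, 0, 0, -7, 0], [0.5, 6.9, 0, 0, 0, -7, 0], [0.5, 6.9, 0, 0, 0, -7, 0], [0.5, 6.9, 0, 0, 0, -7, 0]]]'

```text
time_s: 8.65
tool_pos: [0.5318, -0.0291, 0.0479]
tool_rot: [[0.222, 0.975, -0.001], [0.975, -0.222, -0.001], [-0.001, -0.0, -1.0]]
force: [-3.0, -3.8, 4.1]
grip_width: 0.0
grip_force: 2.4
```

```bash
python3 st.py;python3 st.py .543 .0275
```

```text
t 8.65 p [ 0.5318 -0.0291  0.0479] r 55.7 th 258.4 yaw 77.1 Frad 4.3 Ftan -2.2 Fz 4.1 q6 4.0
t 8.65 p [ 0.5318 -0.0291  0.0479] r 57.7 th 258.8 yaw 77.1 Frad 4.3 Ftan -2.2 Fz 4.1 q6 4.0
```

Emit:
step_arm --rows '[[[0.7, 7, 0, 0, 0, -7, 0], [0.5, 7, 0, 0, 0, -7, 0], [0.5, 7, 0, 0, 0, -7, 0], [0.5, 7, 0, 0, 0, -7, 0], [0.5, 7, 0, 0, 0, -7, 0], [0.5, 7, 0, 0, 0, -7, 0]]]'

```text
time_s: 9.15
tool_pos: [0.573, -0.022, 0.0477]
tool_rot: [[-0.487, 0.873, -0.0], [0.873, 0.487, -0.0], [-0.0, -0.0, -1.0]]
force: [-0.5, -1.9, 0.4]
grip_width: -0.0
grip_force: 0.8
```

```bash
python3 st.py .543 .028
```

```text
t 9.15 p [ 0.573  -0.022   0.0477] r 58.4 th 301.0 yaw 119.1 Frad 1.4 Ftan -1.4 Fz 0.4 q6 -36.0
```

Emit:
step_arm --rows '[[[1.5, 1, 0, 0, 0, 0, 0], [0.5, 7, 0, 0, 0, -7, 0], [0.5, 7, 0, 0, 0, -7, 0], [0.5, 7, 0, 0, 0, -7, 0], [0.5, 7, 0, 0, 0, -7, 0], [0.5, 7, 0, 0, 0, -7, 0], [0.5, 7, 0, 0, 0, -7, 0]]]'

```text
time_s: 9.73
tool_pos: [0.5997, 0.0118, 0.0481]
tool_rot: [[-0.945, 0.326, 0.001], [0.326, 0.945, -0.0], [-0.001, 0.0, -1.0]]
force: [0.7, -1.7, 0.2]
grip_width: 0.0
grip_force: 0.6
```

```bash
python3 st.py .543 .028; python3 - <<'E'
from h import *
a=save("side","pics/s3.png");b=cv2.resize(a[220:290,250:360],(770,490),interpolation=cv2.INTER_CUBIC);cv2.imwrite("pics/s3c.png",b[:,:,::-1])
print([(x["xy"],x["confidence"]) for x in boxes_of("side","ring_pip")])
E
```

```text
t 9.7333 p [0.5997 0.0118 0.0481] r 58.9 th 344.1 yaw 161.0 Frad 1.2 Ftan -1.4 Fz 0.2 q6 -75.0
[([296.2, 245.4], 0.97), ([244.6, 272.8], 0.57), ([334.4, 265.6], 0.37)]
```

View pics/s3c.png

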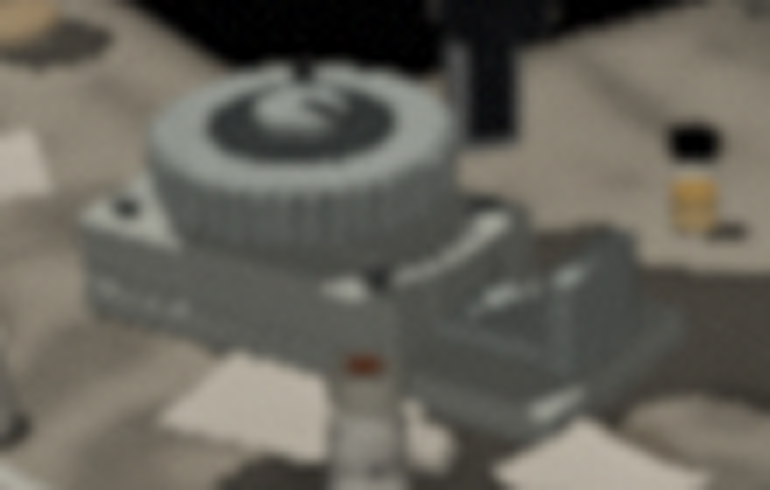

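The pip is now on the far side at image (293.6,230), so the ring is turning well. I'll build an automatic pip reader from the dark blob near the r = 37 mm circle.

```bash
cat > pip.py <<'E'
from h import *
import sys
def read(n="side",img=None,c=(.543,.027),ztop=.063):
    a=camera(n) if img is None else img
    g=cv2.GaussianBlur(cv2.cvtColor(a,cv2.COLOR_RGB2GRAY),(0,0),.7).astype(np.float32)
    ph=np.arange(0,360,3);v=[]
    for p in ph:
        q=[proj(n,[c[0]+r*np.cos(np.radians(p)),c[1]+r*np.sin(np.radians(p)),ztop+.001]) for r in(.034,.037,.040)]
        v.append(min(cv2.remap(g,np.float32([[x[0]]]),np.float32([[x[1]]]),1)[0,0] for x in q))
    return ph,np.array(v)
if __name__=="__main__":
    a=cv2.imread(sys.argv[1])[:,:,::-1].copy() if sys.argv[1]!="live" else camera("side")
    ph,v=read(img=a,ztop=float(sys.argv[2]))
    i=np.argsort(v)[:14];print(sorted(zip(ph[i].tolist(),v[i].round().tolist())),"median",np.median(v))
E
python3 - <<'E'
from h import *
print("ring c",atz("side",(250+305/7,220+125/7),.064))
print("pip3",atz("side",(250+305/7,220+70/7),.066+.002))
E
python3 pip.py pics/side1.png .063; python3 pip.py pics/s2.png .063; python3 pip.py pics/s3.png .065
```

```text
ring c [0.54315944 0.02414343 0.064     ]
pip3 [0.56034279 0.05234346 0.068     ]
[(42, 92.0), (45, 89.0), (48, 86.0), (51, 84.0), (54, 84.0), (57, 84.0), (60, 87.0), (63, 90.0), (288, 90.0), (291, 81.0), (294, 70.0), (297, 71.0), (300, 77.0), (303, 88.0)] median 118.76953
[(69, 12.0), (72, 11.0), (75, 12.0), (78, 14.0), (81, 13.0), (84, 13.0), (87, 13.0), (93, 13.0), (96, 13.0), (99, 13.0), (102, 13.0), (105, 13.0), (108, 13.0), (111, 13.0)] median 54.46875
[(27, 93.0), (30, 88.0), (33, 88.0), (36, 93.0), (45, 96.0), (48, 90.0), (51, 77.0), (54, 59.0), (57, 44.0), (60, 43.0), (63, 58.0), (66, 79.0), (69, 95.0), (81, 96.0)] median 121.80664
```

The ring has turned about 123° and the contact is driving it. Continuing the stroke with a bit more preload.

Emit:
step_arm --rows '[[[1.0, 1, 0, 0, 0, 0, 0], [0.5, 7, 0, 0, 0, -7, 0], [0.5, 7, 0, 0, 0, -7, 0], [0.5, 7, 0, 0, 0, -7, 0], [0.5, 7, 0, 0, 0, -7, 0], [0.5, 7, 0, 0, 0, -7, 0]]]'

```text
time_s: 10.33
tool_pos: [0.599, 0.0474, 0.0479]
tool_rot: [[-0.962, -0.273, 0.0], [-0.273, 0.962, 0.0], [-0.0, -0.0, -1.0]]
force: [1.7, -0.9, 0.2]
grip_width: 0.0003
grip_force: 0.8
```

```bash
python3 st.py .543 .028
```

```text
t 10.3333 p [0.599  0.0474 0.0479] r 59.3 th 19.1 yaw -164.1 Frad 1.3 Ftan -1.4 Fz 0.2 q6 -106.0
```

Emit:
step_arm --rows '[[[0.8, 0.5, 0, 0, 0, 0, 0], [0.5, 7, 0, 0, 0, -7, 0], [0.5, 7, 0, 0, 0, -7, 0], [0.5, 7, 0, 0, 0, -7, 0], [0.5, 7, 0, 0, 0, -7, 0], [0.5, 7, 0, 0, 0, -7, 0]]]'

```text
time_s: 10.83
tool_pos: [0.5783, 0.0762, 0.0477]
tool_rot: [[-0.633, -0.774, -0.0], [-0.774, 0.633, 0.0], [0.0, 0.0, -1.0]]
force: [-0.2, -0.1, -0.2]
grip_width: -0.0001
grip_force: 0.0
```

```bash
python3 st.py .543 .028; python3 pip.py live .066
```

```text
t 10.8333 p [0.5783 0.0762 0.0477] r 59.8 th 53.8 yaw -129.2 Frad -0.2 Ftan 0.1 Fz -0.2 q6 -138.0
[(18, 47.0), (21, 43.0), (24, 40.0), (27, 41.0), (30, 42.0), (33, 44.0), (36, 45.0), (216, 48.0), (219, 48.0), (222, 47.0), (225, 48.0), (243, 48.0), (246, 48.0), (249, 48.0)] median 67.31445
```

Emit:
step_arm --rows '[[[-12, 0, 0, 0, 0, 0, 0], [0, 0, 0, 0, 0, 7.1, 0], [0, 0, 0, 0, 0, 7.1, 0], [0, 0, 0, 0, 0, 7.1, 0], [0, 0, 0, 0, 0, 7.1, 0], [0, 0, 0, 0, 0, 7.1, 0], [0, 0, 0, 0, 0, 7.1, 0], [0, 0, 0, 0, 0, 7.1, 0], [0, 0, 0, 0, 0, 7.1, 0], [0, 0, 0, 0, 0, 7.1, 0], [0, 0, 0, 0, 0, 7.1, 0], [0, 0, 0, 0, 0, 7.1, 0], [0, 0, 0, 0, 0, 7.1, 0], [0, 0, 0, 0, 0, 7.1, 0], [0, 0, 0, 0, 0, 7.1, 0], [0, 0, 0, 0, 0, 7.1, 0], [0, 0, 0, 0, 0, 7.1, 0], [0, 0, 0, 0, 0, 7.1, 0], [0, 0, 0, 0, 0, 7.1, 0], [0, 0, 0, 0, 0, 7.1, 0]]]'

```text
time_s: 12.55
tool_pos: [0.5858, 0.085, 0.0474]
tool_rot: [[-0.088, 0.996, -0.001], [0.996, 0.088, -0.0], [0.0, -0.001, -1.0]]
force: [0.6, 0.0, -0.3]
grip_width: -0.0001
grip_force: 0.0
```

Emit:
step_arm --rows '[[[0, 0, 0, 0, 0, 7.1, 0], [0, 0, 0, 0, 0, 7.1, 0], [0, 0, 0, 0, 0, 7.1, 0], [0, 0, 0, 0, 0, 7.1, 0], [0, 0, 0, 0, 0, 7.1, 0], [0, 0, 0, 0, 0, 7.1, 0], [0, 0, 0, 0, 0, 0, 0]]]'

```text
time_s: 13.13
tool_pos: [0.5859, 0.0851, 0.0474]
tool_rot: [[0.608, 0.794, -0.001], [0.794, -0.608, -0.0], [-0.001, -0.001, -1.0]]
force: [-0.3, 1.5, 0.4]
grip_width: 0.0002
grip_force: 0.0
```

```bash
python3 st.py .543 .028; python3 pip.py live .066
```

```text
t 13.1333 p [0.5859 0.0851 0.0474] r 71.4 th 53.1 yaw 52.6 Frad 1.0 Ftan 1.1 Fz 0.4 q6 41.0
[(18, 47.0), (21, 43.0), (24, 41.0), (27, 43.0), (30, 45.0), (33, 47.0), (36, 49.0), (213, 48.0), (216, 48.0), (219, 48.0), (222, 48.0), (225, 48.0), (240, 48.0), (243, 48.0)] median 68.740234
```

Emit:
step_arm --rows '[[[-10, 0, 0, 0, 0, 0, 0], [-1.5, 0, 0, 0, 0, 0, 0], [-1, 0, 0, 0, 0, 0, 0], [-1, 0, 0, 0, 0, 0, 0], [0, 0, 0, 0, 0, 0, 0]]]'

```text
time_s: 13.6
tool_pos: [0.5787, 0.0752, 0.0479]
tool_rot: [[0.595, 0.804, 0.001], [0.804, -0.595, 0.001], [0.002, 0.0, -1.0]]
force: [4.7, 4.2, -3.0]
grip_width: -0.0001
grip_force: 2.8
```

```bash
python3 st.py .543 .028
```

```text
t 13.6 p [0.5787 0.0752 0.0479] r 59.2 th 52.9 yaw 53.5 Frad 6.2 Ftan -1.2 Fz -3.0 q6 39.0
```

Emit:
step_arm --rows '[[[-0.6, -7.1, 0, 0, 0, -7, 0], [-0.5, -7.1, 0, 0, 0, -7, 0], [-0.5, -7.1, 0, 0, 0, -7, 0], [-0.5, -7.1, 0, 0, 0, -7, 0], [-0.5, -7.1, 0, 0, 0, -7, 0], [-0.5, -7.1, 0, 0, 0, -7, 0], [-0.5, -7.1, 0, 0, 0, -7, 0], [-0.5, -7.1, 0, 0, 0, -7, 0]]]'

```text
time_s: 14.27
tool_pos: [0.5237, 0.084, 0.0482]
tool_rot: [[-0.34, 0.94, 0.0], [0.94, 0.34, 0.003], [0.003, 0.001, -1.0]]
force: [-2.1, 8.8, 2.8]
grip_width: -0.0002
grip_force: 4.5
```

```bash
python3 st.py .543 .028
```

```text
t 14.2667 p [0.5237 0.084  0.0482] r 59.3 th 109.0 yaw 109.9 Frad 9.0 Ftan -0.9 Fz 2.8 q6 -16.0
```

Emit:
step_arm --rows '[[[-0.4, -7.1, 0, 0, 0, -7, 0], [-0.4, -7.1, 0, 0, 0, -7, 0], [-0.4, -7.1, 0, 0, 0, -7, 0], [-0.4, -7.1, 0, 0, 0, -7, 0], [-0.4, -7.1, 0, 0, 0, -7, 0], [-0.5, -7.1, 0, 0, 0, -7, 0], [-0.5, -7.1, 0, 0, 0, -7, 0], [-0.5, -7.1, 0, 0, 0, -7, 0], [-0.5, -7.1, 0, 0, 0, -7, 0]]]'

```text
time_s: 15.02
tool_pos: [0.4845, 0.0351, 0.0477]
tool_rot: [[-0.992, 0.124, -0.002], [0.124, 0.992, 0.001], [0.002, 0.0, -1.0]]
force: [-3.7, 2.4, 3.3]
grip_width: -0.0002
grip_force: 2.1
```

```bash
python3 st.py .543 .028;python3 pip.py live .068
```

```text
t 15.0167 p [0.4845 0.0351 0.0477] r 59.0 th 173.1 yaw 172.9 Frad 3.9 Ftan -1.9 Fz 3.3 q6 -85.0
[(210, 41.0), (213, 36.0), (216, 29.0), (219, 22.0), (222, 20.0), (225, 26.0), (228, 33.0), (231, 39.0), (234, 43.0), (237, 43.0), (240, 44.0), (243, 44.0), (246, 44.0), (252, 44.0)] median 74.49219
```

Emit:
step_arm --rows '[[[-1.0, -7.1, 0, 0, 0, -7, 0], [-0.5, -7.1, 0, 0, 0, -7, 0], [-0.5, -7.1, 0, 0, 0, -7, 0], [-0.5, -7.1, 0, 0, 0, -7, 0], [-0.5, -7.1, 0, 0, 0, -7, 0], [-0.5, -7.1, 0, 0, 0, -7, 0], [-0.5, -7.1, 0, 0, 0, -7, 0], [-0.5, -7.1, 0, 0, 0, -7, 0]]]'

```text
time_s: 15.73
tool_pos: [0.5052, -0.0167, 0.0474]
tool_rot: [[-0.659, -0.752, -0.002], [-0.752, 0.659, -0.0], [0.001, 0.001, -1.0]]
force: [-1.2, 0.0, 0.2]
grip_width: -0.0002
grip_force: 0.4
```

```bash
python3 st.py .543 .028;python3 pip.py live .068; python3 -c "
from h import *
a=save('side','pics/s4.png');b=cv2.resize(a[220:290,250:360],(770,490),interpolation=cv2.INTER_CUBIC);cv2.imwrite('pics/s4c.png',b[:,:,::-1])"
```

```text
t 15.7333 p [ 0.5052 -0.0167  0.0474] r 58.6 th 229.8 yaw -131.2 Frad 0.8 Ftan -1.0 Fz 0.2 q6 -146.0
[(87, 13.0), (90, 12.0), (93, 13.0), (96, 13.0), (99, 14.0), (114, 14.0), (117, 13.0), (120, 13.0), (123, 13.0), (126, 13.0), (129, 13.0), (132, 13.0), (135, 13.0), (138, 14.0)] median 43.018555
```

View pics/s4c.png

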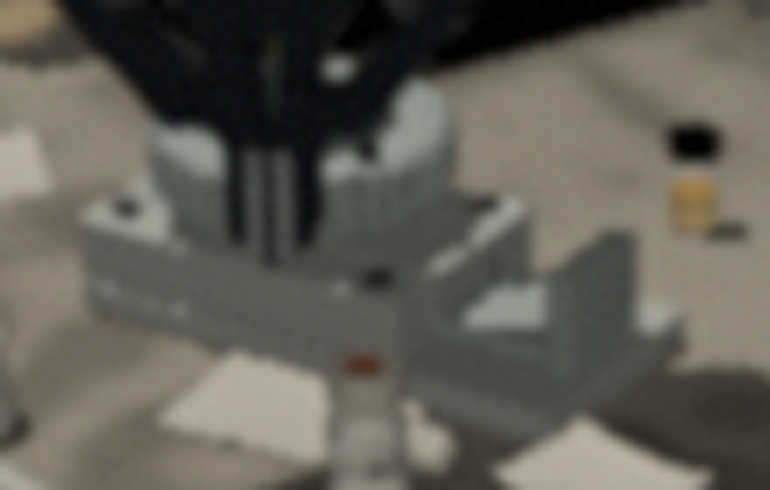

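The pip is at (302.6,241.4), just short of one full turn. Retract, flip 180° and go on.

Emit:
step_arm --rows '[[[12, 0, -3, 0, 0, 0, 0], [0, 0, 0, 0, 0, 7.15, 0], [0, 0, 0, 0, 0, 7.15, 0], [0, 0, 0, 0, 0, 7.15, 0], [0, 0, 0, 0, 0, 7.15, 0], [0, 0, 0, 0, 0, 7.15, 0], [0, 0, 0, 0, 0, 7.15, 0], [0, 0, 0, 0, 0, 7.15, 0], [0, 0, 0, 0, 0, 7.15, 0], [0, 0, 0, 0, 0, 7.15, 0], [0, 0, 0, 0, 0, 7.15, 0], [0, 0, 0, 0, 0, 7.15, 0], [0, 0, 0, 0, 0, 7.15, 0], [0, 0, 0, 0, 0, 7.15, 0], [0, 0, 0, 0, 0, 7.15, 0], [0, 0, 0, 0, 0, 7.15, 0], [0, 0, 0, 0, 0, 7.15, 0], [0, 0, 0, 0, 0, 7.15, 0], [0, 0, 0, 0, 0, 7.15, 0], [0, 0, 0, 0, 0, 7.15, 0]]]'

```text
time_s: 17.5
tool_pos: [0.4974, -0.0253, 0.0511]
tool_rot: [[-0.035, 0.999, 0.0], [0.999, 0.035, 0.0], [-0.0, 0.0, -1.0]]
force: [0.4, -0.3, 0.8]
grip_width: -0.0003
grip_force: 0.0
```

Emit:
step_arm --rows '[[[0, 0, 0, 0, 0, 7.15, 0], [0, 0, 0, 0, 0, 7.15, 0], [0, 0, 0, 0, 0, 7.15, 0], [0, 0, 0, 0, 0, 7.15, 0], [0, 0, 0, 0, 0, 7.15, 0], [0, 0, 0, 0, 0, 7.15, 0], [10, 0, 0, 0, 0, 0, 0], [1.5, 0, 0, 0, 0, 0, 0], [1, 0, 0, 0, 0, 0, 0], [0, 0, 0, 0, 0, 0, 0]]]'

```text
time_s: 18.33
tool_pos: [0.5053, -0.0163, 0.051]
tool_rot: [[0.644, 0.765, -0.002], [0.765, -0.644, -0.002], [-0.003, -0.0, -1.0]]
force: [-5.4, -6.0, 4.6]
grip_width: 0.0002
grip_force: 3.9
```

```bash
python3 st.py .543 .028; python3 -c "
from h import *
from pip import *
" 2>/dev/null; python3 -c "
from h import *
p=atz('side',(302.6,241.4),.069);print(p,np.degrees(np.arctan2(p[1]-.027,p[0]-.543))%360,np.hypot(p[1]-.027,p[0]-.543))"
```

```text
t 18.3333 p [ 0.5053 -0.0163  0.051 ] r 58.1 th 229.6 yaw 49.9 Frad 8.1 Ftan -0.3 Fz 4.6 q6 33.0
[ 0.54390405 -0.0117225   0.069     ] 271.33744175904246 0.03873305696605324
```

Emit:
step_arm --rows '[[[0.5, 7, 0, 0, 0, -7, 0], [0.5, 7, 0, 0, 0, -7, 0], [0.5, 7, 0, 0, 0, -7, 0], [0.5, 7, 0, 0, 0, -7, 0], [0.5, 7, 0, 0, 0, -7, 0], [0.5, 7, 0, 0, 0, -7, 0], [0.5, 7, 0, 0, 0, -7, 0], [0.5, 7, 0, 0, 0, -7, 0]]]'

```text
time_s: 19.0
tool_pos: [0.5598, -0.0276, 0.0514]
tool_rot: [[-0.279, 0.96, 0.001], [0.96, 0.279, -0.002], [-0.002, 0.0, -1.0]]
force: [-1.2, -5.4, 2.1]
grip_width: -0.0001
grip_force: 2.3
```

```bash
python3 st.py .543 .028
```

```text
t 19.0 p [ 0.5598 -0.0276  0.0514] r 58.1 th 286.8 yaw 106.2 Frad 4.8 Ftan -2.7 Fz 2.1 q6 -24.0
```

Emit:
step_arm --rows '[[[0.8, 7.1, 0, 0, 0, -7, 0], [0.5, 7.1, 0, 0, 0, -7, 0], [0.5, 7.1, 0, 0, 0, -7, 0], [0.5, 7.1, 0, 0, 0, -7, 0], [0.5, 7.1, 0, 0, 0, -7, 0], [0.5, 7.1, 0, 0, 0, -7, 0], [0.5, 7.1, 0, 0, 0, -7, 0]]]'

```text
time_s: 19.58
tool_pos: [0.597, 0.005, 0.0518]
tool_rot: [[-0.908, 0.419, 0.003], [0.419, 0.908, -0.001], [-0.003, 0.0, -1.0]]
force: [1.4, -2.5, 1.6]
grip_width: 0.0
grip_force: 1.2
```

```bash
python3 st.py .543 .028;python3 pip.py live .068
```

```text
t 19.5833 p [0.597  0.005  0.0518] r 58.7 th 337.0 yaw 155.2 Frad 2.2 Ftan -1.7 Fz 1.6 q6 -70.0
[(12, 78.0), (15, 70.0), (18, 57.0), (21, 49.0), (24, 56.0), (27, 75.0), (30, 92.0), (45, 94.0), (48, 89.0), (51, 87.0), (54, 86.0), (57, 86.0), (60, 89.0), (63, 93.0)] median 122.26318
```

Emit:
step_arm --rows '[[[1.2, 7.1, 0, 0, 0, -7, 0], [0.6, 7.1, 0, 0, 0, -7, 0], [0.6, 7.1, 0, 0, 0, -7, 0], [0.6, 7.1, 0, 0, 0, -7, 0], [0.6, 7.1, 0, 0, 0, -7, 0], [0.6, 7.1, 0, 0, 0, -7, 0]]]'

```text
time_s: 20.13
tool_pos: [0.5988, 0.0476, 0.0521]
tool_rot: [[-0.956, -0.293, 0.004], [-0.293, 0.956, -0.0], [-0.004, -0.001, -1.0]]
force: [3.5, -0.8, 2.3]
grip_width: -0.0004
grip_force: 1.5
```

```bash
python3 st.py .543 .028
```

```text
t 20.1333 p [0.5988 0.0476 0.0521] r 59.2 th 19.3 yaw -163.0 Frad 3.1 Ftan -1.9 Fz 2.3 q6 -107.0
```

Emit:
step_arm --rows '[[[1.0, 7.1, 0, 0, 0, -7, 0], [0.7, 7.1, 0, 0, 0, -7, 0], [0.7, 7.1, 0, 0, 0, -7, 0], [0.7, 7.1, 0, 0, 0, -7, 0], [0.7, 7.1, 0, 0, 0, -7, 0], [0, 0, 0, 0, 0, 0, 0]]]'

```text
time_s: 20.63
tool_pos: [0.5766, 0.0771, 0.0519]
tool_rot: [[-0.615, -0.789, 0.003], [-0.789, 0.615, 0.001], [-0.003, -0.001, -1.0]]
force: [2.1, 4.1, 3.7]
grip_width: 0.0001
grip_force: 2.9
```

```bash
python3 st.py .543 .028;python3 pip.py live .070
```

```text
t 20.6333 p [0.5766 0.0771 0.0519] r 59.5 th 55.6 yaw -127.9 Frad 4.6 Ftan 0.6 Fz 3.7 q6 -140.0
[(9, 46.0), (12, 43.0), (15, 40.0), (18, 39.0), (21, 41.0), (24, 43.0), (27, 41.0), (30, 39.0), (33, 37.0), (36, 37.0), (39, 39.0), (42, 43.0), (234, 46.0), (237, 46.0)] median 61.589844
```

Emit:
step_arm --rows '[[[-15, 0, 0, 0, 0, 0, 0], [2.3, -13, 0, 0, 0, 7, 0], [2.4, -13, 0, 0, 0, 7, 0], [0, 0, 0, 0, 0, 7, 0], [0, 0, 0, 0, 0, 7, 0], [0, 0, 0, 0, 0, 7, 0], [0, 0, 0, 0, 0, 7, 0], [0, 0, 0, 0, 0, 7, 0], [0, 0, 0, 0, 0, 7, 0], [0, 0, 0, 0, 0, 7, 0], [0, 0, 0, 0, 0, 7, 0], [0, 0, 0, 0, 0, 7, 0], [0, 0, 0, 0, 0, 7, 0], [0, 0, 0, 0, 0, 7, 0], [0, 0, 0, 0, 0, 7, 0], [0, 0, 0, 0, 0, 7, 0], [0, 0, 0, 0, 0, 7, 0], [0, 0, 0, 0, 0, 7, 0], [0, 0, 0, 0, 0, 7, 0], [0, 0, 0, 0, 0, 7, 0]]]'

```text
time_s: 22.35
tool_pos: [0.601, 0.0663, 0.0503]
tool_rot: [[-0.141, 0.99, -0.001], [0.99, 0.141, -0.0], [0.0, -0.001, -1.0]]
force: [-0.3, 0.8, -0.3]
grip_width: -0.0
grip_force: 0.0
```

Emit:
step_arm --rows '[[[0, 0, 0, 0, 0, 7, 0], [0, 0, 0, 0, 0, 7, 0], [0, 0, 0, 0, 0, 7, 0], [0, 0, 0, 0, 0, 7, 0], [0, 0, 0, 0, 0, 7, 0], [0, 0, 0, 0, 0, 7, 0], [0, 0, 0, 0, 0, 7, 0], [0, 0, 0, 0, 0, 7, 0], [0, 0, 0, 0, 0, 7, 0], [0, 0, 0, 0, 0, 0, 0]]]'

```text
time_s: 23.18
tool_pos: [0.601, 0.0663, 0.0503]
tool_rot: [[0.818, 0.575, -0.001], [0.575, -0.818, -0.0], [-0.001, -0.001, -1.0]]
force: [-0.9, -0.7, 0.3]
grip_width: 0.0001
grip_force: 0.0
```

```bash
python3 st.py .543 .028;python3 pip.py live .070
```

```text
t 23.1833 p [0.601  0.0663 0.0503] r 69.5 th 33.4 yaw 35.1 Frad -1.1 Ftan -0.1 Fz 0.3 q6 56.0
[(96, 47.0), (216, 48.0), (219, 48.0), (222, 48.0), (225, 47.0), (228, 47.0), (231, 46.0), (234, 46.0), (237, 47.0), (240, 48.0), (243, 48.0), (246, 48.0), (249, 48.0), (252, 48.0)] median 76.70361
```

Emit:
step_arm --rows '[[[-9, 0, 0, 0, 0, 0, 0], [-1.5, 0, 0, 0, 0, 0, 0], [-1.2, 0, 0, 0, 0, 0, 0], [-0.5, -7.1, 0, 0, 0, -7, 0], [-0.5, -7.1, 0, 0, 0, -7, 0], [-0.5, -7.1, 0, 0, 0, -7, 0], [-0.5, -7.1, 0, 0, 0, -7, 0], [-0.5, -7.1, 0, 0, 0, -7, 0]]]'

```text
time_s: 23.9
tool_pos: [0.565, 0.0826, 0.0515]
tool_rot: [[0.323, 0.946, 0.004], [0.946, -0.323, 0.003], [0.005, 0.003, -1.0]]
force: [6.7, 12.5, -3.3]
grip_width: 0.0001
grip_force: 6.8
```

```bash
python3 st.py .543 .028
```

```text
t 23.9 p [0.565  0.0826 0.0515] r 58.9 th 68.0 yaw 71.2 Frad 14.1 Ftan -1.5 Fz -3.3 q6 22.0
```

Emit:
step_arm --rows '[[[0, -7.1, 0, 0, 0, -6, 0], [0, -7.1, 0, 0, 0, -6.5, 0], [-0.2, -7.1, 0, 0, 0, -7, 0], [-0.3, -7.1, 0, 0, 0, -7, 0], [-0.3, -7.1, 0, 0, 0, -7, 0], [-0.3, -7.1, 0, 0, 0, -7, 0], [-0.3, -7.1, 0, 0, 0, -7, 0], [-0.3, -7.1, 0, 0, 0, -7, 0]]]'

```text
time_s: 24.57
tool_pos: [0.5088, 0.0765, 0.0513]
tool_rot: [[-0.583, 0.812, -0.0], [0.812, 0.583, 0.002], [0.002, 0.001, -1.0]]
force: [-3.2, 6.8, 6.4]
grip_width: 0.0001
grip_force: 3.9
```

```bash
python3 st.py .543 .028
```

```text
t 24.5667 p [0.5088 0.0765 0.0513] r 59.4 th 125.2 yaw 125.7 Frad 7.4 Ftan -1.3 Fz 6.4 q6 -33.0
```

Emit:
step_arm --rows '[[[-0.4, -7.1, 0, 0, 0, -7, 0], [-0.4, -7.1, 0, 0, 0, -7, 0], [-0.4, -7.1, 0, 0, 0, -7, 0], [-0.5, -7.1, 0, 0, 0, -7, 0], [-0.5, -7.1, 0, 0, 0, -7, 0], [-0.5, -7.1, 0, 0, 0, -7, 0], [0, 0, 0, 0, 0, 0, 0]]]'

```text
time_s: 25.15
tool_pos: [0.4851, 0.0396, 0.0506]
tool_rot: [[-0.977, 0.214, -0.002], [0.214, 0.977, -0.0], [0.002, -0.0, -1.0]]
force: [-5.0, 0.8, 2.8]
grip_width: 0.0004
grip_force: 2.7
```

```bash
python3 st.py .543 .028;python3 pip.py live .071
```

```text
t 25.15 p [0.4851 0.0396 0.0506] r 59.1 th 168.7 yaw 167.6 Frad 5.1 Ftan 0.2 Fz 2.8 q6 -79.0
[(204, 51.0), (207, 51.0), (216, 52.0), (219, 49.0), (222, 46.0), (225, 38.0), (228, 29.0), (231, 24.0), (234, 26.0), (237, 33.0), (240, 42.0), (243, 47.0), (246, 50.0), (249, 51.0)] median 79.94922
```

The pip reads 232° and the target is about 292–295°, so 60° remain.

Emit:
step_arm --rows '[[[-0.8, -7.1, 0, 0, 0, -7, 0], [-0.6, -7.1, 0, 0, 0, -7, 0], [-0.6, -7.1, 0, 0, 0, -7, 0], [-0.6, -7.1, 0, 0, 0, -7, 0], [-0.6, -7.1, 0, 0, 0, -7, 0], [-0.6, -7.1, 0, 0, 0, -7, 0], [-0.6, -7.1, 0, 0, 0, -7, 0], [-0.6, -7.1, 0, 0, 0, -7, 0], [0, 0, 0, 0, 0, 0, 0]]]'

```text
time_s: 25.95
tool_pos: [0.5022, -0.0137, 0.0508]
tool_rot: [[-0.726, -0.687, -0.001], [-0.687, 0.726, -0.002], [0.002, -0.0, -1.0]]
force: [-4.1, -5.1, 1.8]
grip_width: -0.0002
grip_force: 3.1
```

```bash
python3 st.py .543 .028;python3 pip.py live .071; python3 -c "
from h import *
a=save('side','pics/s5.png');b=cv2.resize(a[220:290,250:360],(770,490),interpolation=cv2.INTER_CUBIC);cv2.imwrite('pics/s5c.png',b[:,:,::-1])"
```

```text
t 25.95 p [ 0.5022 -0.0137  0.0508] r 58.3 th 225.6 yaw -136.6 Frad 6.5 Ftan 0.6 Fz 1.8 q6 -141.0
[(66, 12.0), (75, 14.0), (93, 14.0), (96, 13.0), (99, 13.0), (102, 13.0), (105, 13.0), (108, 12.0), (111, 13.0), (114, 13.0), (117, 14.0), (126, 14.0), (129, 13.0), (132, 14.0)] median 43.93213
```

View pics/s5c.png

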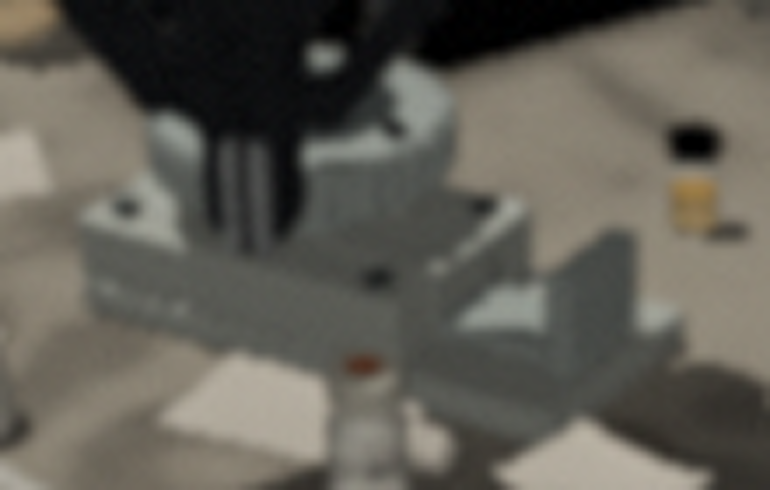

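```bash
python3 - <<'E'
from h import *
from pip import read
im=cv2.imread("pics/s5.png")[:,:,::-1].copy(); im1=cv2.imread("pics/side1.png")[:,:,::-1].copy()
for c in((.543,.0265),(.543,.025),(.543,.028)):
  for i,z in((im,.071),(im1,.063)):
    ph,v=read(img=i,c=c,ztop=z);k=(ph>265)&(ph<320);w=np.clip(100-v[k],0,None)**3;print(c,z,(ph[k]*w).sum()/w.sum())
E
```

```text
(0.543, 0.0265) 0.071 290.995957830098
(0.543, 0.0265) 0.063 295.62869452402447
(0.543, 0.025) 0.071 290.7263709107409
(0.543, 0.025) 0.063 295.40949538562836
(0.543, 0.028) 0.071 291.4707622975187
(0.543, 0.028) 0.063 296.093426907913
```

About 4.5° short, so one small nudge and then back off.

Emit:
step_arm --rows '[[[-0.3, -2.3, 0, 0, 0, -2.2, 0], [-0.3, -2.3, 0, 0, 0, -2.2, 0], [0, 0, 0, 0, 0, 0, 0], [5, 0, 0, 0, 0, 0, 0], [12, 0, 0, 0, 0, 0, 0], [12, 0, -25, 0, 0, 0, 0], [12, 0, -30, 0, 0, 0, 0], [20, 0, 0, 0, 0, 0, 0], [20, 0, 0, 0, 0, 0, 0], [0, 0, 0, 0, 0, 0, 0]]]'

```text
time_s: 26.88
tool_pos: [0.4509, -0.0725, 0.1061]
tool_rot: [[-0.681, -0.732, -0.001], [-0.732, 0.681, -0.007], [0.006, -0.004, -1.0]]
force: [-1.5, -0.2, 0.3]
grip_width: 0.0003
grip_force: 0.0
```

```bash
python3 st.py .543 .028; python3 - <<'E'
from h import *
from pip import read
im=save("side","pics/s6.png")
for c in((.543,.0265),):
    ph,v=read(img=im,c=c,ztop=.071);k=(ph>265)&(ph<320);w=np.clip(100-v[k],0,None)**3;print((ph[k]*w).sum()/w.sum(),np.c_[ph[k],v[k].round()].tolist())
for n in("side",):
  for b in boxes_of(n,"slide_plate"): print(b["xy"],b["confidence"],atz(n,b["xy"],.029))
b=cv2.resize(im[215:285,250:350],(800,560),interpolation=cv2.INTER_CUBIC);cv2.imwrite('pics/s6c.png',b[:,:,::-1])
E
```

```text
t 26.8833 p [ 0.4509 -0.0725  0.1061] r 136.3 th 227.5 yaw -133.0 Frad 1.2 Ftan -1.0 Fz 0.3 q6 -152.0
294.7875563652134 [[267.0, 123.0], [270.0, 125.0], [273.0, 127.0], [276.0, 129.0], [279.0, 129.0], [282.0, 116.0], [285.0, 104.0], [288.0, 88.0], [291.0, 80.0], [294.0, 75.0], [297.0, 76.0], [300.0, 83.0], [303.0, 97.0], [306.0, 111.0], [309.0, 123.0], [312.0, 133.0], [315.0, 139.0], [318.0, 144.0]]
[340.8, 309.9] 0.85 [ 0.49146885 -0.22095078  0.029     ]
[333.3, 263.7] 0.6 [ 0.58217085 -0.06905275  0.029     ]
```

View pics/s6c.png

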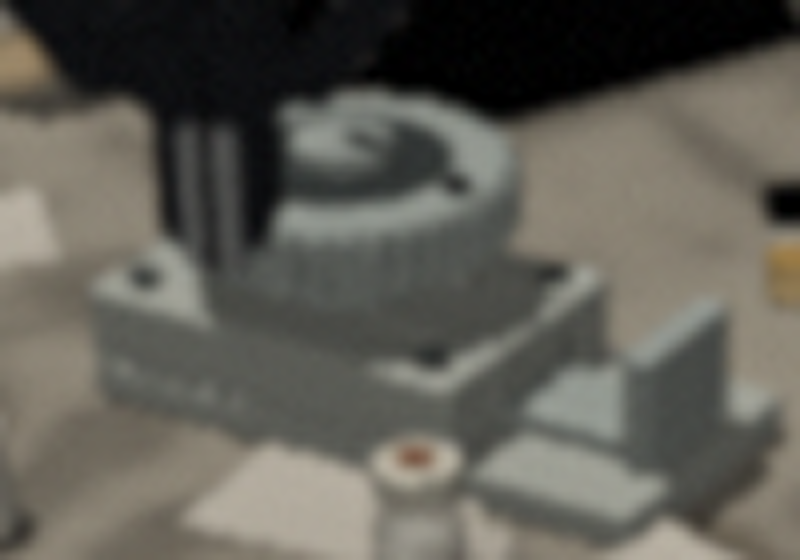

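The pip is back at the pointer line: 294.8° against 295.6° at the start. Next, the grey plate's outer face, whose top corners are near (329,262) and (340.6,253).

```bash
python3 - <<'E'
from h import *
for p in((329.1,262.3),(340.6,253.1)): print(atz("side",p,.046))
print(atz("side",(250+678/8,215+385/8),.029))
for yaw in(110,112,114):
    a=np.radians(yaw);x=np.array([np.cos(a),np.sin(a)]);y=np.array([-x[1],x[0]]);c=np.array([.543,.0275])
    for X,Y in((-110,20),(-110,-20)):
        q=c+X/1e3*x+Y/1e3*y;print(yaw,X,Y,q.round(4),proj("side",[*q,.046]).round(1))
    for X,Y in((-60,40),(60,40),(-60,-40)):
        q=c+X/1e3*x+Y/1e3*y;print(yaw,X,Y,q.round(4),proj("side",[*q,.034]).round(1))
# observed block corners
for p in((432,318),(268,265),(510,265)): print((190+p[0]/3.75,180+p[1]/3.75))
E
```

```text
[ 0.56011443 -0.08574591  0.046     ]
[ 0.60357774 -0.06534619  0.046     ]
[ 0.58612982 -0.06868915  0.029     ]
110 -110 20 [ 0.5618 -0.0827] [328.9 261.5]
110 -110 -20 [ 0.5994 -0.069 ] [340.  254.3]
110 -60 40 [ 0.5259 -0.0426] [303.6 264. ]
110 60 40 [0.4849 0.0702] [260.6 249.6]
110 -60 -40 [ 0.6011 -0.0152] [326.2 250. ]
112 -110 20 [ 0.5657 -0.082 ] [330.3 260.9]
112 -110 -20 [ 0.6028 -0.067 ] [340.7 253.5]
112 -60 40 [ 0.5284 -0.0431] [304.8 263.8]
112 60 40 [0.4834 0.0681] [260.4 250.1]
112 -60 -40 [ 0.6026 -0.0131] [326.2 249.5]
114 -110 20 [ 0.5695 -0.0811] [331.6 260.2]
114 -110 -20 [ 0.606  -0.0649] [341.4 252.7]
114 -60 40 [ 0.5309 -0.0436] [305.9 263.6]
114 60 40 [0.4821 0.066 ] [260.3 250.6]
114 -60 -40 [ 0.6039 -0.011 ] [326.2 249. ]
(305.2, 264.8)
(261.4666666666667, 250.66666666666669)
(326.0, 250.66666666666669)
```

Emit:
step_arm --rows '[[[0, 0, 0, 0, 0, 7.15, 0], [0, 0, 0, 0, 0, 7.15, 0], [0, 0, 0, 0, 0, 7.15, 0], [0, 0, 0, 0, 0, 7.15, 0], [0, 0, 0, 0, 0, 7.15, 0], [0, 0, 0, 0, 0, 7.15, 0], [0, 0, 0, 0, 0, 7.15, 0], [0, 0, 0, 0, 0, 7.15, 0], [0, 0, 0, 0, 0, 7.15, 0], [0, 0, 0, 0, 0, 7.15, 0], [0, 0, 0, 0, 0, 7.15, 0], [0, 0, 0, 0, 0, 7.15, 0], [0, 0, 0, 0, 0, 7.15, 0], [0, 0, 0, 0, 0, 7.15, 0], [0, 0, 0, 0, 0, 7.15, 0], [0, 0, 0, 0, 0, 7.15, 0], [0, 0, 0, 0, 0, 0, 0], [0, 0, 0, 0, 0, 0, 0]]]'

```text
time_s: 28.48
tool_pos: [0.4525, -0.0703, 0.1054]
tool_rot: [[-0.393, 0.92, -0.002], [0.92, 0.393, -0.005], [-0.004, -0.004, -1.0]]
force: [0.3, 0.0, 0.1]
grip_width: 0.0001
grip_force: 0.0
```

```bash
cat > go.py <<'E'
from h import *
import sys
g=np.array(list(map(float,sys.argv[1:4])));s=monitor.get_state();R=np.array(s["tool_rot"])
print("p",np.round(s["tool_pos"],4),"tool shift mm",(R.T@(g-s["tool_pos"])*1e3).round(1),"yaw",np.degrees(np.arctan2(R[1,0],R[0,0])).round(1),"tilt",R[:,2].round(4),"q",np.round(s["joint_positions"],1))
E
python3 go.py .5928 -.099 .106
```

```text
p [ 0.4525 -0.0703  0.1054] tool shift mm [-81.5 117.7  -0.7] yaw 113.1 tilt [-0.0019 -0.0054 -1.    ] q [-15.   -9.2 115.3  -0.3  74.  -38. ]
```

Emit:
step_arm --rows '[[[-16.3, 23.5, 0, 0, 0, 0, 0], [-16.3, 23.5, 0, 0, 0, 0, 0], [-16.3, 23.5, 0, 0, 0, 0, 0], [-16.3, 23.5, 0, 0, 0, 0, 0], [-16.3, 23.5, 0, 0, 0, 0, 0], [0, 0, 10, 0, 0, 1.5, 0], [0, 0, 20, 0, 0, 0, 0], [0, 0, 20, 0, 0, 0, 0], [0, 0, 0, 0, 0, 0, 0]]]'

```text
time_s: 29.23
tool_pos: [0.5893, -0.0994, 0.0506]
tool_rot: [[-0.369, 0.929, -0.009], [0.93, 0.369, -0.004], [-0.0, -0.01, -1.0]]
force: [-1.1, 0.4, -0.7]
grip_width: -0.0001
grip_force: 0.0
```

```bash
python3 go.py .5928 -.099 .022; python3 -c "
from h import *
a=save('side','pics/s7.png');b=cv2.resize(a[215:295,280:380],(750,600),interpolation=cv2.INTER_CUBIC);cv2.imwrite('pics/s7c.png',b[:,:,::-1])"
```

```text
p [ 0.5893 -0.0994  0.0506] tool shift mm [-1.   3.7 28.6] yaw 111.6 tilt [-0.0089 -0.0038 -1.    ] q [-14.3  16.4  94.7  -0.4  69.3 -35.8]
```

View pics/s7c.png

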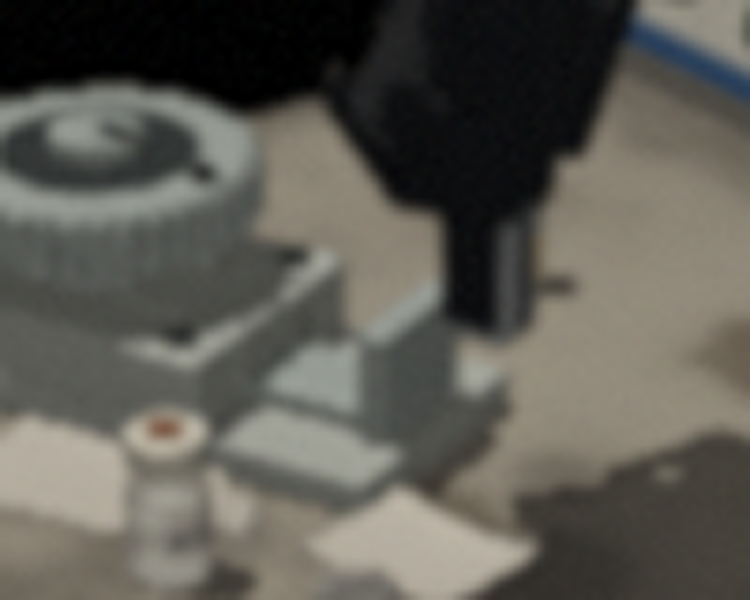

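The ring, pip and stem line are aligned. The fingertip is above and outside the plate's outer face, which is near (333,265). Descending and starting the push.

Emit:
step_arm --rows '[[[-1, 3, 14, 0, 0, 0, 0], [0, 0, 14.5, 0, 0, 0, 0], [0, 0, 0, 0, 0, 0, 0], [5, 0, 0, 0, 0, 0, 0], [4, 0, 0, 0, 0, 0, 0], [3, 0, 0, 0, 0, 0, 0], [3, 0, 0, 0, 0, 0, 0], [3, 0, 0, 0, 0, 0, 0], [3, 0, 0, 0, 0, 0, 0], [3, 0, 0, 0, 0, 0, 0], [3, 0, 0, 0, 0, 0, 0], [0, 0, 0, 0, 0, 0, 0]]]'

```text
time_s: 30.28
tool_pos: [0.5857, -0.0749, 0.0274]
tool_rot: [[-0.365, 0.931, -0.001], [0.931, 0.365, -0.006], [-0.005, -0.003, -1.0]]
force: [-0.8, -0.3, 1.0]
grip_width: 0.0001
grip_force: 0.4
```

```bash
python3 go.py .5727 -.0478 .022; python3 -c "
from h import *
s=monitor.get_state();print(np.round(s['force'],1))
c=np.array([.543,.0275]);a=np.radians(111.5);x=np.array([np.cos(a),np.sin(a)]);d=np.array(s['tool_pos'][:2])-c;print('holder x',d@x*1e3,'y',d@[-x[1],x[0]]*1e3)"
```

```text
p [ 0.5857 -0.0749  0.0274] tool shift mm [30.  -2.2  5.3] yaw 111.4 tilt [-9.0e-04 -5.8e-03 -1.0e+00] q [-12.1  16.8  97.   -0.4  66.2 -33.3]
[-0.8 -0.3  1. ]
holder x -110.93585515494817 y -2.2252117543588925
```

Emit:
step_arm --rows '[[[3, 0, 0, 0, 0, 0, 0], [3, 0, 0, 0, 0, 0, 0], [3, 0, 0, 0, 0, 0, 0], [3, 0, 0, 0, 0, 0, 0], [3, 0, 0, 0, 0, 0, 0], [3, 0, 0, 0, 0, 0, 0], [3, 0, 0, 0, 0, 0, 0], [3, 0, 0, 0, 0, 0, 0], [0, 0, 0, 0, 0, 0, 0]]]'

```text
time_s: 31.03
tool_pos: [0.5765, -0.0523, 0.0268]
tool_rot: [[-0.365, 0.931, -0.002], [0.931, 0.365, -0.005], [-0.004, -0.004, -1.0]]
force: [0.7, -0.2, 0.3]
grip_width: -0.0005
grip_force: 0.3
```

Emit:
step_arm --rows '[[[2, 0, 0, 0, 0, 0, 0], [2, 0, 0, 0, 0, 0, 0], [0, 0, 0, 0, 0, 0, 0]]]'

```text
time_s: 31.28
tool_pos: [0.575, -0.0489, 0.0268]
tool_rot: [[-0.365, 0.931, -0.002], [0.931, 0.365, -0.006], [-0.004, -0.004, -1.0]]
force: [-1.2, -1.1, 0.1]
grip_width: 0.0004
grip_force: 0.4
```

Emit:
step_arm --rows '[[[1, 0, 0, 0, 0, 0, 0], [1, 0, 0, 0, 0, 0, 0], [0, 0, 0, 0, 0, 0, 0]]]'

```text
time_s: 31.53
tool_pos: [0.5744, -0.0472, 0.0268]
tool_rot: [[-0.365, 0.931, -0.002], [0.931, 0.365, -0.006], [-0.005, -0.004, -1.0]]
force: [-0.6, -2.1, 1.3]
grip_width: -0.0
grip_force: 0.7
```

Emit:
step_arm --rows '[[[1, 0, 0, 0, 0, 0, 0], [1, 0, 0, 0, 0, 0, 0], [0, 0, 0, 0, 0, 0, 0]]]'

```text
time_s: 31.78
tool_pos: [0.574, -0.0463, 0.0269]
tool_rot: [[-0.365, 0.931, -0.001], [0.931, 0.365, -0.007], [-0.006, -0.004, -1.0]]
force: [0.9, -6.1, -0.5]
grip_width: -0.0001
grip_force: 3.2
```

Force rises to 6 N at holder x ≈ -80, so the plate is seated. One confirming press, then withdraw.

Emit:
step_arm --rows '[[[1.5, 0, 0, 0, 0, 0, 0], [0, 0, 0, 0, 0, 0, 0]]]'

```text
time_s: 31.95
tool_pos: [0.574, -0.0462, 0.0269]
tool_rot: [[-0.365, 0.931, 0.0], [0.931, 0.365, -0.009], [-0.009, -0.003, -1.0]]
force: [3.4, -12.1, -3.7]
grip_width: -0.0003
grip_force: 6.5
```

Emit:
step_arm --rows '[[[-5, 0, 0, 0, 0, 0, 0], [-15, 0, 0, 0, 0, 0, 0], [-20, 0, 0, 0, 0, 0, 0], [-10, 0, -20, 0, 0, 0, 0], [-10, 0, -30, 0, 0, 0, 0], [0, 20, -30, 0, 0, 0, 0], [0, 0, 0, 0, 0, 0, 0]]]'

```text
time_s: 32.53
tool_pos: [0.6202, -0.0934, 0.115]
tool_rot: [[-0.364, 0.931, 0.01], [0.931, 0.364, -0.007], [-0.011, 0.007, -1.0]]
force: [1.4, -0.9, 2.3]
grip_width: 0.0002
grip_force: 0.0
```

```bash
python3 - <<'E'
from h import *
from pip import read
im=save("side","pics/s8.png");print(monitor.get_state()["time_s"],monitor.get_state()["tool_pos"])
ph,v=read(img=im,c=(.543,.0265),ztop=.071);k=(ph>265)&(ph<320);w=np.clip(100-v[k],0,None)**3;print((ph[k]*w).sum()/w.sum())
b=cv2.resize(im[205:305,225:358],(798,600),interpolation=cv2.INTER_CUBIC);cv2.imwrite('pics/s8c.png',b[:,:,::-1])
E
```

```text
32.5833 [ 0.6184235  -0.09318779  0.11212834]
294.8781658312533
```

View pics/s8c.png

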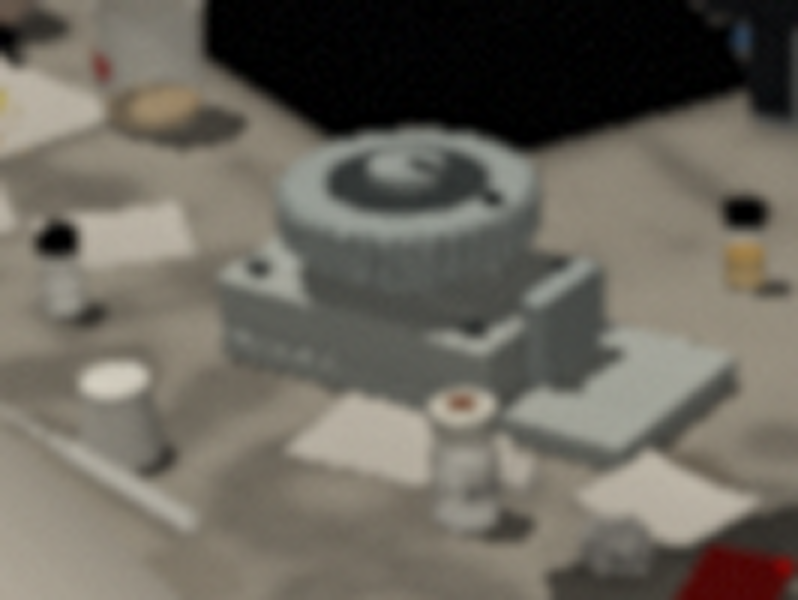

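The plate is seated against the block's end face at about (320,260). The pip is at the pointer line at (306.5,238), and the bystanders are where they were. Handing in.

```bash
python3 -c "
from plant import order;print(order.finish_job())"
```

```text
the job is handed in; nothing more can be done
None
```

The lock ring was loosened two full turns, with the pip back at the pointer line to within about 1°, and then the slide was pushed in until its plate seated on the block. The bystanders near the holder looked unmoved in the last picture, and the job was handed in at about 33 s of the 72 s; no verdict came back.

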